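# Clear the cooking zone and check it with the surface thermometer

## Task

Clear the larger of the hob's two cooking zones by hanging the aluminium utensil hanger that stands on it over the free-standing rail, so that it straddles the bar and hangs straight and free. Then take the surface thermometer out of its holder and hold it upright with its tip inside the small ring printed at the centre of that larger zone, pressing lightly, about 3 N, so that the sprung tip is roughly half pushed in. Finish while still holding it there; never press hard (past 15 N), and leave the other things on the worktop where they are.

Things in the scene. Friction and masses are not known exactly. Their poses are not given: they have to be found in the camera images.
- hob: fixed black glass hob, 260 (x) by 470 (y) mm, its top 6 mm above the worktop; origin at worktop level under its centre. Two pale printed circles are the cooking zones, side by side along y, about 230 mm apart: the larger 184 mm across, the smaller 124 mm; either may be on the left. A milk pan stands on the smaller one
- spot (a point): the marked spot, on the hob's top at the centre of the larger zone: a small pale printed ring, 32 mm inside and 38 mm outside diameter; z up. (The smaller zone has a like ring, which is not meant.)
- hanger: loose utensil hanger of bare 4 mm aluminium sheet, 150 g, standing on the larger zone beyond the ring: inverted U, 36 mm wide (x), 80 long (y), 72 high, 28 clear between legs, self-centring on the bar. Small hooks (y +-28, below z 20) reach x +-35. Origin between its feet, z up. Grip its 36 mm width from above. Hung, its y runs along the bar (either way), origin 60 mm below the bar's centre line
- rail_mid (a point): middle of the rail's bar, on its centre line, 170 mm above the worktop; its y runs along the bar, z up. The bar is round steel, 16 mm in diameter, fixed, standing beyond the hob on two posts 165 mm either side of the middle, with round end balls
- rail: the fixed rail: origin on the worktop under the middle of the bar, y along the bar
- holder: fixed grey holder block of the thermometer, 72 by 80 mm, 70 mm high, with a hole for the probe's stem and a 12 mm high collar round the foot of the handle; origin at the centre of its underside; it stands to the left or the right of the hob
- probe: loose surface thermometer, 140 g, upright in the holder: black flat-sided handle 26 (x) by 34 (y) mm, 95 tall, a small display on its -x face; origin at the centre of the handle's underside, z up. A stem below it ends in the sprung tip, 55 mm below the origin. In the holder the origin is 70 mm above the worktop; lift it straight up 75 mm to clear. Grip the 26 mm width, say 70 mm above the origin
- probe_tip (a point): centre of the flat lower face of the thermometer's sprung tip, a brass disc 14 mm in diameter; z up along the probe
- plunger (a joint): how far the sprung tip is pushed in, in m: 0 out, 0.012 fully in (hard stop); spring about 450 N/m, so 3 N pushes it in 6.5 mm
- canister: bystander: white ceramic jar, 76 mm diameter, 120 mm high, on the other side of the hob from the holder; origin under its centre
- milk_pan: bystander: small steel pot, rim radius 50 mm, 65 mm high, on the smaller zone; origin under its centre
- mug: bystander: white mug, 80 mm diameter, 95 mm high, at the left; origin under its centre
- mill: bystander: dark wooden pepper mill, 52 mm diameter, 145 mm high, at the right; origin under its centre
- soap: bystander: clear bottle, 60 mm diameter, 170 mm high, left of the rail; origin under its centre
- bowl: bystander: blue ceramic bowl, 130 mm diameter, 50 mm high, at the near left; origin under its centre
- spatula: bystander: spatula wood and steel, lying at the far right of the holder places, along its x

How it is judged:
On the way, in this order (a step that is already met when the one before it is completed fails the run):
1. the hanger straddles the rail's bar and hangs there by itself, let go (contact force between hanger and rail above 0.5 N and z of hanger in the frame of rail_mid between -0.07 and -0.05 m and y of hanger in the frame of rail_mid between -0.13 and 0.13 m and angle between hanger's own z axis and vertical below 0.3 rad and contact force between the fingers and hanger below 0.1 N and linear speed of hanger below 0.05 m/s), for 0.3 s.
2. then the thermometer is lifted out of its holder (z of probe_tip in the frame of holder above 0.065 m and contact force between the fingers and probe above 2 N), for 0.05 s.
At the end, for the whole second after the job is handed in: Hanger let go, at rest on the bar: origin 50-70 mm below the bar centre, between the posts, within 0.30 rad of upright. Thermometer held by the fingers, at rest, within 0.10 rad of upright, tip within 10 mm of the spot, pressing the hob with 1.0-5.2 N, sprung tip 2.5-11.3 mm in (all of step 1 and horizontal distance between probe_tip and spot below 0.01 m and angle between probe's own z axis and vertical below 0.1 rad and contact force between probe and hob between 1 and 5.2 N and value of joint plunger between 0.0025 and 0.0113 m and contact force between the fingers and probe above 2 N and linear speed of probe below 0.02 m/s); the arm keeps its last pose, push and grip.
It fails at once if the thermometer is pressed hard on the hob (over 15 N) (contact force between probe and hob above 15 N).
It fails at once if a bystander is moved by more than 30 mm (distance of any of canister, milk_pan, mug, mill, soap, bowl, spatula from where it was at the start of the episode above 0.03 m).
It also fails if it takes over 54 s, if anything falls off the work surface, if the arm or the gripper's body presses on something with over 40 N, if the wrist force passes 120 N, or if a joint passes its speed limit or range.

## Robot

A 6-joint arm with a two-finger parallel gripper is mounted at the origin on the work surface. World frame = base frame: x ahead of the robot, y to its left, z up, the work surface at z = 0. Lengths are in m, angles in rad, forces in N, time in s.
With the tool pointing down it reaches from about 0.3 to 0.875 m from the base axis. Payload 6.4 kg.
Tool frame: the origin (TCP) lies on the centre line of the jaws, within the pads' length; the fingertips stand 8 mm ahead of it and the grasp point (between the pads) lies 11 mm behind it; z points along the fingers, y is the line along which they close (so a half turn about z gives the same grasp; the last joint's range is limited). The gripper opens to 85 mm and grips with 20 to 120 N. Pads are 22 mm wide; open, the fingers measure 114 mm over their backs; the gripper's body (76 mm by 85 mm) begins 54 mm behind the grasp point. The pads swing forward as they close: fully open they stand 13 mm farther back than shut.
Start: joints at [-0.206, 0.181, 1.607, -0, 1.354, -0.206], TCP at [0.575, 0, 0.239] pointing down, gripper open.
Joint ranges: [-2.99, 2.99], [-0.89, 2.07], [0.3, 2.58], [-1.14, 4.28], [0, 2.63], [-3.12, 3.12]. Speed limits (rad/s): [2.57, 2.57, 3.01, 3.14, 3.14, 3.14].

## Interface

Orientations are given as a unit quaternion [w, x, y, z].
In Python, from bench import ctrl gives the robot as it stands.
- The arm moves only by the shell command python3 -m handwheel 'ROWS' [OPENING]. ROWS is JSON, a list that holds one entry, the list of rows, each a list of 4 numbers: the shift along the tool's x, y, z each as a share of 20 cm, from -1 to 1, then the turn about the tool's z as a share of 1.5 rad, from -1 to 1. In form: [[[x, y, z, twist], ...]]. A call has 1 to 10 rows; each row is the pose to reach, as a shift and turn from the pose commanded when the call began, along the tool's axes at that moment; what a row does not reach only later rows make up. A row lasts 1/8 s, in which the tool goes at most 62.5 mm and 10.7 degrees, less where a joint would pass 70% of its speed; a pose out of reach is approached as far as the arm can. A call with a number of a shift or a turn outside -1 to 1 is refused whole. A call with a gripper value outside its range is refused whole. OPENING is the finger opening in mm, from 0 to 85.4, set as the call begins (- or left out, the last holds). The fingers move at their own pace and stop on an object; the grip force is fixed at half the most. Time passes only in rows, so rows that repeat a pose let the fingers close. It gives the time, the measured TCP pose, the force, the opening and the grip force at its end, in the units of the state.
- ctrl.get_obs(): the state, without advancing time (a new reading comes with each control period).
- ctrl.camera(name): name is "scene" or "side" or "wrist"; returns a dict with "color" (420x560x3 uint8, red, green, blue), "range_z" (420x560 float32, m along the optical axis (not along the pixel's ray), 0 where there is no reading), "K" (3x3 intrinsics, pixels), "pose" (4x4, takes a point from camera to world coordinates); the wrist camera has in their place "T_tool_cam" (4x4, takes a point from camera to tool coordinates, whose origin is the TCP and whose axes are the flange's). Camera axes: x right, y down, z forward; pixel columns grow to the right and rows downward; lengths in m; the calibration is good to about 2 mm. A picture is of the moment at which its call begins: read the wrist's pose just before it.
- ctrl.hand_in(): hands the job in; it is judged then, once.
The state is a dict: "time_s": time; "q": joint angles; "dq": joint speeds; "joint_efforts": joint torques, N m; "eef_pos": TCP position; "eef_rot": TCP orientation; "wrist_force": force on the tool from outside, world axes, zero at the start; "torque": the same for the moment, N m; "opening": opening from 0.0 (shut) to 1.0 (fully open); "grasp_force": force on a finger pad.
Only numpy, scipy, OpenCV 4.12 (cv2) and the standard library are available. Lean on these libraries where they do the work, as an engineer would, in place of code of your own. Each camera call takes 0.05 s, during which the arm holds its last target. There are 200 camera calls.

## Working session

There is one attempt and no reset: what is moved stays moved. The work goes in short steps, Python scripts to look and compute and a shell command to move; the robot and the scene stay as the last step left them, time stands still between calls to the robot, and variables do not carry over. Pictures are saved under pics/ and viewed, at most 10 in all, crops included, and the job is handed in when it is done.

```bash
mkdir -p pics
cat > h.py <<'E'
import numpy as np, cv2
from bench import ctrl
from scipy.spatial.transform import Rotation as R
def tool():
    o=ctrl.get_obs(); T=np.eye(4); q=o["eef_rot"]
    T[:3,:3]=R.from_quat([q[1],q[2],q[3],q[0]]).as_matrix(); T[:3,3]=o["eef_pos"]; return T
def shot(name):
    T=tool(); c=ctrl.camera(name)
    P=c["pose"] if "pose" in c else T@c["T_tool_cam"]
    return c["color"],c["range_z"],c["K"],np.array(P)
def cloud(z,K,P):
    v,u=np.mgrid[:z.shape[0],:z.shape[1]]
    p=np.stack([(u-K[0,2])/K[0,0]*z,(v-K[1,2])/K[1,1]*z,z],-1)
    return p@P[:3,:3].T+P[:3,3]
def onplane(uv,K,P,h):
    uv=np.atleast_2d(uv).astype(float)
    d=np.c_[(uv[:,0]-K[0,2])/K[0,0],(uv[:,1]-K[1,2])/K[1,1],np.ones(len(uv))]@P[:3,:3].T
    return P[:3,3]+d*((h-P[2,3])/d[:,2])[:,None]
def save(n,im): cv2.imwrite(n,im[...,::-1])
E
python3 - <<'E'
from h import *
o=ctrl.get_obs(); print(o)
for n in ("scene","side","wrist"):
    c,z,K,P=shot(n); save(f"pics/{n}0.png",c); np.savez(f"{n}0.npz",c=c,z=z,K=K,P=P); print(n,K[0,0],P.round(3).tolist(), (z>0).mean())
E
```

```text
{'time_s': 0.0, 'q': array([-2.06308160e-01,  1.81536340e-01,  1.60801099e+00, -9.58523024e-06,
        1.35380363e+00, -2.06267014e-01]), 'dq': array([-7.54066292e-04,  9.04462518e-04, -2.63393831e-04,  1.40540122e-03,
        3.13157890e-04, -2.16285695e-05]), 'joint_efforts': array([ 3.41415571e-04, -4.44869328e+01, -3.51340663e+01, -2.51131587e-04,
        9.11703974e-03,  3.43231875e-05]), 'eef_pos': array([5.74458326e-01, 1.23204443e-04, 2.38385347e-01]), 'eef_rot': array([-7.33243513e-04,  7.07120323e-01,  7.07092693e-01, -4.85057371e-04]), 'wrist_force': array([ 0.26859321,  0.72950095, -0.05715591]), 'torque': array([-0.07822056, -0.05398682,  0.03192128]), 'grasp_force': 0.0, 'opening': 0.997905403048808}
scene 436.3013001625955 [[0.819, 0.468, -0.333, 0.926], [0.574, -0.684, 0.451, -0.554], [-0.017, -0.56, -0.828, 1.126], [0.0, 0.0, 0.0, 1.0]] 0.9959353741496598
side 389.450862257344 [[0.879, -0.313, 0.36, 0.127], [-0.477, -0.545, 0.69, -0.771], [-0.02, -0.778, -0.628, 0.818], [0.0, 0.0, 0.0, 1.0]] 0.9960289115646258
wrist 322.82107639413175 [[1.0, 0.0, -0.002, 0.576], [0.0, -0.957, -0.29, 0.073], [-0.002, 0.29, -0.957, 0.374], [0.0, 0.0, 0.0, 1.0]] 0.9957908163265307
```

View pics/scene0.png

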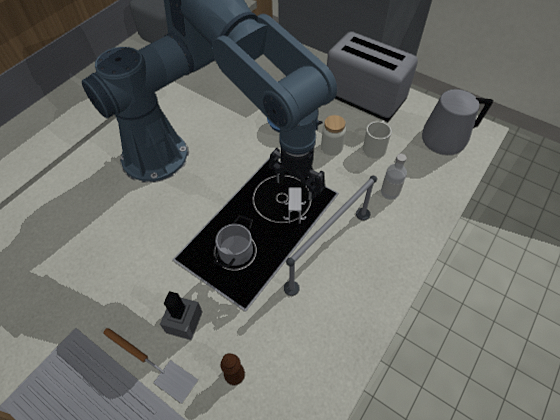

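View pics/side0.png

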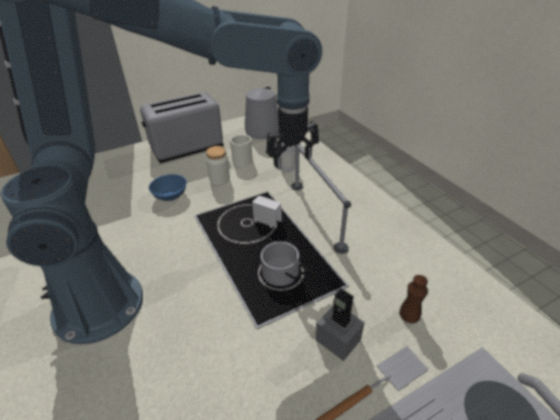

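The scene view shows the larger zone with its ring at about (283,198), the hanger beside it at (295,200), the pan at (235,243), and the rail from (291,262) to (374,180). The probe is in its holder at (178,305). In the side view the ring is at (247,223), the hanger at (267,210), the rail from (305,150) to (348,203), and the probe at (343,305).

```bash
cat > m.py <<'E'
from h import *
def fit(X,n,name):
    r=cv2.minAreaRect(X[:,:2].astype(np.float32)*1000); b=cv2.boxPoints(r)
    print(n,name,len(X),"c",np.round(r[0],1),"size",np.round(r[1],1),"ang",round(r[2],1),"z",np.percentile(X[:,2],[5,50,95]).round(4),"mean",X.mean(0).round(4))
for n in ("scene","side"):
    d=np.load(f"{n}0.npz"); c,z,K,P=d["c"],d["z"],d["K"],d["P"]; W=cloud(z,K,P)
    hsv=cv2.cvtColor(c,cv2.COLOR_RGB2HSV)
    def near(u,v,r): 
        m=np.zeros(z.shape,np.uint8); cv2.circle(m,(u,v),r,1,-1); return m>0
    s=dict(scene=dict(h=(295,198,22),p=(176,303,26),sp=(283,198),e=[(291,262),(374,180)]),side=dict(h=(267,210,22),p=(343,308,26),sp=(247,223),e=[(305,150),(348,203)]))[n]
    m=near(*s["h"])&(W[...,2]>.070)&(W[...,2]<.086); fit(W[m],n,"hanger top")
    m=near(*s["p"])&(W[...,2]>.155)&(W[...,2]<.175); fit(W[m],n,"probe top")
    m=near(*s["p"])&(W[...,2]>.1)&(W[...,2]<.15); fit(W[m],n,"probe sides")
    m=near(s["p"][0],s["p"][1]+20,30)&(W[...,2]>.066)&(W[...,2]<.074); fit(W[m],n,"holder top")
    # bar
    m=(W[...,2]>.155)&(W[...,2]<.182)&(W[...,0]>.68)&(W[...,0]<.95)&(abs(W[...,1])<.4)
    k,l,st,_=cv2.connectedComponentsWithStats(m.astype(np.uint8)); 
    for i in range(1,k):
        if st[i,4]>60: fit(W[l==i],n,f"rail? px{st[i,:4]}")
    # ring: pale pixels on hob plane
    u,v=s["sp"]; mm=near(u,v,13)&(hsv[...,2]>90)&(W[...,2]<.02)
    ys,xs=np.nonzero(mm); X=onplane(np.c_[xs,ys],K,P,.006); 
    e=cv2.fitEllipse(X[:,:2].astype(np.float32)*1000) if len(X)>5 else None; print("ring",len(X),e,X.mean(0))
    g=c[v-14:v+15,u-14:u+15].max(-1);
E
python3 m.py
```

```text
scene hanger top 281 c [525.   71.6] size [32.9 83.6] ang 33.7 z [0.0742 0.0781 0.0808] mean [0.5265 0.0697 0.0779]
scene probe top 174 c [ 479.5 -381.9] size [26.7 34.6] ang 22.1 z [0.1578 0.1648 0.1675] mean [ 0.4808 -0.3832  0.1642]
scene probe sides 156 c [ 487.8 -385.2] size [39.9 20.1] ang 71.4 z [0.1017 0.1257 0.1479] mean [ 0.4884 -0.3858  0.1257]
scene holder top 439 c [ 478.9 -381.9] size [72.9 80.9] ang 19.5 z [0.0672 0.0702 0.0731] mean [ 0.4899 -0.3873  0.0703]
scene rail? px[396 154  11  11] 86 c [732.2 307.7] size [27.8 25.4] ang 87.1 z [0.1574 0.1683 0.1717] mean [0.7322 0.3054 0.1668]
scene rail? px[324 176  54  57] 389 c [687.6  85.9] size [228.2  20. ] ang 81.7 z [0.1697 0.1761 0.18  ] mean [0.693  0.1007 0.1756]
ring 27 ((469.84234619140625, 89.26263427734375), (31.479145050048828, 68.64584350585938), 46.62065124511719) [0.47017845 0.09192216 0.006     ]
side hanger top 259 c [523.1  71.5] size [40.1 82.1] ang 33.5 z [0.0721 0.0783 0.0809] mean [0.5223 0.0685 0.0777]
side probe top 221 c [ 474.8 -382.5] size [26.6 33.5] ang 16.9 z [0.1573 0.1653 0.1677] mean [ 0.473  -0.3842  0.1642]
side probe sides 273 c [ 469.8 -389.4] size [20.3 40. ] ang 54.3 z [0.1022 0.1252 0.1473] mean [ 0.4687 -0.3893  0.1249]
side holder top 579 c [ 475.8 -381.1] size [75.6 80.9] ang 19.5 z [0.0679 0.071  0.0731] mean [ 0.4678 -0.3919  0.0708]
ring 35 ((472.1409912109375, 95.9797592163086), (29.39377212524414, 58.34354019165039), 85.52784729003906) [0.47762457 0.09451352 0.006     ]
```

View pics/wrist0.png

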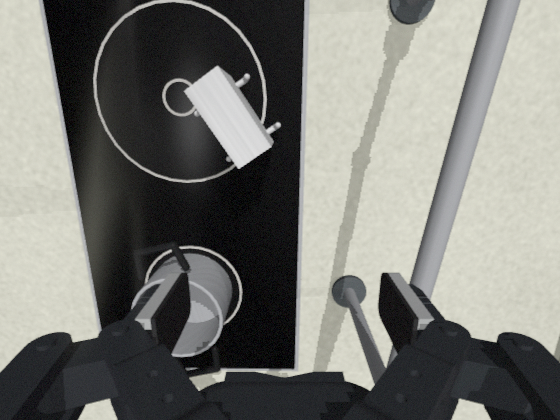

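The wrist view has image right along +x and up along +y. It shows the hanger turned about 34° at (228,117), the ring at (180,97), and the bar running from (500,0) to (425,290), leaning towards +x at its far end.

```bash
cat > rail.py <<'E'
from h import *
pl=[]
for n in ("scene","side","wrist"):
    d=np.load(f"{n}0.npz"); z,K,P=d["z"],d["K"],d["P"]; W=cloud(z,K,P)
    m=(W[...,2]>.155)&(W[...,2]<.186)&(W[...,0]>.62)&(W[...,0]<.76)&(abs(W[...,1])<.29)
    if n=="wrist": m[250:]=0
    k,l,st,_=cv2.connectedComponentsWithStats(m.astype(np.uint8)); m=np.isin(l,1+np.nonzero(st[1:,4]>40)[0])
    ys,xs=np.nonzero(m)
    A=W[m]; o=A[:,1].argsort(); 
    vx,vy,x0,y0=cv2.fitLine(np.c_[xs,ys].astype(np.float32),cv2.DIST_HUBER,0,.01,.01).ravel()
    print(n,len(A),"px",xs.min(),xs.max(),ys.min(),ys.max(),"y-ends",A[o[:15]].mean(0).round(3),A[o[-15:]].mean(0).round(3),"top z",np.percentile(A[:,2],95).round(4))
    r=lambda u,v:P[:3,:3]@np.array([(u-K[0,2])/K[0,0],(v-K[1,2])/K[1,1],1])
    nn=np.cross(r(x0,y0),r(x0+100*vx,y0+100*vy)); nn/=np.linalg.norm(nn); pl.append((nn,nn@P[:3,3],n))
import itertools
for a,b in itertools.combinations(pl,2):
    dr=np.cross(a[0],b[0]); print(a[2],b[2],"sin",np.linalg.norm(dr).round(2)); dr/=dr[1]
    for y in (-.06,.08,.2):
        print("  ",np.linalg.solve(np.array([a[0],b[0],[0,1,0]]),[a[1],b[1],y]).round(4))
E
python3 rail.py
```

```text
scene 812 px 286 377 176 266 y-ends [ 0.659 -0.156  0.173] [0.704 0.194 0.177] top z 0.1801
side 429 px 294 350 144 208 y-ends [ 0.654 -0.156  0.173] [0.694 0.182 0.167] top z 0.1801
wrist 7552 px 419 520 0 249 y-ends [ 0.668 -0.011  0.171] [0.688 0.134 0.171] top z 0.1794
scene side sin 0.8
   [ 0.6681 -0.06    0.1683]
   [0.6865 0.08   0.1676]
   [0.7023 0.2    0.1669]
scene wrist sin 0.73
   [ 0.6688 -0.06    0.1706]
   [0.6879 0.08   0.1716]
   [0.7042 0.2    0.1726]
side wrist sin 0.11
   [ 0.6775 -0.06    0.1548]
   [0.7038 0.08   0.1427]
   [0.7263 0.2    0.1323]
```

Everything agrees with the text: hanger top z 0.078, bar z 0.170, probe top z 0.165 and holder 73×81 mm. I'll hover over the hanger first.

```bash
python3 -m handwheel '[[[0.2,-0.14,0.2,-0.12],[0.357,-0.255,0.4,-0.24],[0.357,-0.255,0.5,-0.391],[0.357,-0.255,0.5,-0.391],[0.357,-0.255,0.5,-0.391],[0.357,-0.255,0.5,-0.391]]]' 85
python3 - <<'E'
from h import *
c,z,K,P=shot("wrist"); W=cloud(z,K,P)
m=(abs(W[...,2]-.078)<.006)&(np.hypot(W[...,0]-.524,W[...,1]-.0715)<.06)&(c.max(-1)>90)
k,l,st,_=cv2.connectedComponentsWithStats(m.astype(np.uint8)); m=l==1+st[1:,4].argmax()
ys,xs=np.nonzero(m); X=onplane(np.c_[xs,ys],K,P,.078)
r=cv2.minAreaRect(X[:,:2].astype(np.float32)*1000); print(m.sum(),r,X.mean(0),np.median(W[m][:,2]), xs.min(),xs.max(),ys.min(),ys.max())
T=tool(); print(T.round(4)); save("pics/wh.png",c)
mm=(W[...,2]<.012)&(c.max(-1)>110)&(np.hypot(W[...,0]-.472,W[...,1]-.094)<.03)
ys,xs=np.nonzero(mm); X=onplane(np.c_[xs,ys],K,P,.006); print(len(X), len(X)>5 and cv2.fitEllipse(X[:,:2].astype(np.float32)*1000))
E
```

```text
time_s: 0.9
eef_pos: [0.5243, 0.0713, 0.1395]
eef_rot: [0.0, 0.473, 0.881, 0.0]
wrist_force: [-1.2, 0.5, 0.6]
opening: 0.992
grasp_force: 0.0
6593 ((526.5202026367188, 72.35560607910156), (36.12556076049805, 81.2894515991211), 33.46492004394531) [0.5253381  0.07412376 0.078     ] 0.07873852811752821 259 317 173 291
[[-5.527e-01  8.334e-01  6.000e-04  5.243e-01]
 [ 8.334e-01  5.527e-01 -1.000e-04  7.130e-02]
 [-4.000e-04  5.000e-04 -1.000e+00  1.396e-01]
 [ 0.000e+00  0.000e+00  0.000e+00  1.000e+00]]
624 ((465.1937561035156, 93.4380874633789), (34.4198112487793, 41.2249641418457), 63.08526611328125)
```

View pics/wh.png

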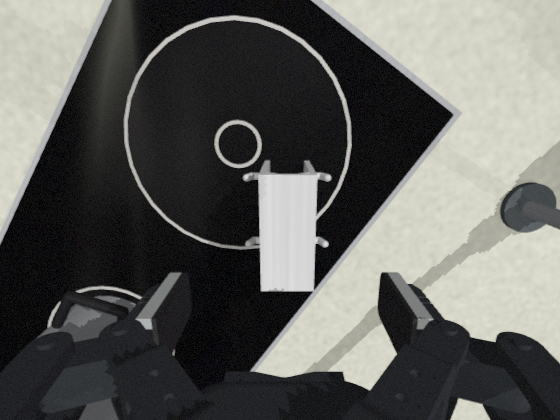

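The hanger sits square between the jaws, with its top at (288,232). The ring is at (238,144), clear of it. I'll descend and close.

```bash
python3 -m handwheel '[[[0,0.006,0.2,0],[0,0.006,0.36,0],[0,0.006,0.42,0],[0,0.006,0.42,0],[0,0.006,0.42,0]]]' 85; python3 -m handwheel '[[[0,0,0,0],[0,0,0,0],[0,0,0,0],[0,0,0,0],[0,0,0,0],[0,0,0,0]]]' 20
```

```text
time_s: 1.58
eef_pos: [0.5262, 0.072, 0.0567]
eef_rot: [0.001, 0.473, 0.881, 0.0]
wrist_force: [0.6, -0.9, -0.0]
opening: 0.997
grasp_force: 0.0
time_s: 2.33
eef_pos: [0.5256, 0.0721, 0.0559]
eef_rot: [0.0, 0.473, 0.881, 0.0]
wrist_force: [-0.4, 1.1, 6.4]
opening: 0.412
grasp_force: 60.2
```

```bash
python3 -m handwheel '[[[0,0,-0.2,0],[0,0,-0.5,0],[0,0,-0.8,0],[0,0,-1,0],[0,0,-1,0],[0,0,-1,0]]]'; python3 -m handwheel '[[[-0.12,0.11,0,0.1],[-0.24,0.22,0,0.2],[-0.36,0.33,0,0.3],[-0.48,0.44,0,0.4],[-0.583,0.543,0,0.48],[-0.583,0.543,0,0.48],[-0.583,0.543,0,0.48],[-0.583,0.543,0,0.48]]]'
python3 - <<'E'
from h import *
c,z,K,P=shot("wrist"); W=cloud(z,K,P); T=tool(); print(T.round(4).tolist())
m=(abs(W[...,2]-.172)<.016)&(W[...,1]>.03); k,l,st,_=cv2.connectedComponentsWithStats(m.astype(np.uint8)); m=l==1+st[1:,4].argmax()
ys,xs=np.nonzero(m); print(len(xs),xs.min(),xs.max(),ys.min(),ys.max(),np.percentile(W[m][:,2],[5,95]))
for r in range(ys.min()+5,ys.max(),25):
    x=xs[ys==r]; print(r,x.min(),x.max(),onplane([(x.min()+x.max())/2,r],K,P,.17).round(4)[0], "tool:",(np.linalg.inv(T)@np.r_[onplane([(x.min()+x.max())/2,r],K,P,.17)[0],1])[:3].round(4))
save("pics/wr.png",c)
E
```

```text
time_s: 3.08
eef_pos: [0.524, 0.0721, 0.2536]
eef_rot: [-0.001, 0.473, 0.881, -0.001]
wrist_force: [-0.2, -0.7, -1.4]
opening: 0.41
grasp_force: 60.7
time_s: 4.08
eef_pos: [0.679, 0.0355, 0.2545]
eef_rot: [-0.001, 0.752, 0.659, -0.001]
wrist_force: [-0.5, -0.1, -1.8]
opening: 0.411
grasp_force: 60.7
[[0.1321, 0.9912, -0.0008, 0.6792], [0.9912, -0.1321, 0.0001, 0.0354], [-0.0, -0.0008, -1.0, 0.255], [0.0, 0.0, 0.0, 1.0]]
5225 275 301 0 210 [0.17341677 0.1794082 ]
5 275 301 [0.7005 0.171  0.17  ] tool: [0.1372 0.0033 0.085 ]
30 275 300 [0.6985 0.158  0.17  ] tool: [0.124 0.003 0.085]
55 275 300 [0.6967 0.1443 0.17  ] tool: [0.1103 0.0031 0.085 ]
80 275 300 [0.6949 0.1301 0.17  ] tool: [0.096  0.0031 0.085 ]
105 275 299 [0.6926 0.1154 0.17  ] tool: [0.081  0.0028 0.085 ]
130 275 299 [0.6906 0.0999 0.17  ] tool: [0.0655 0.0029 0.085 ]
155 276 299 [0.6889 0.0838 0.17  ] tool: [0.0492 0.0033 0.085 ]
180 276 298 [0.6863 0.067  0.17  ] tool: [0.0322 0.003  0.085 ]
205 276 298 [0.684  0.0493 0.17  ] tool: [0.0144 0.003  0.085 ]
```

View pics/wr.png

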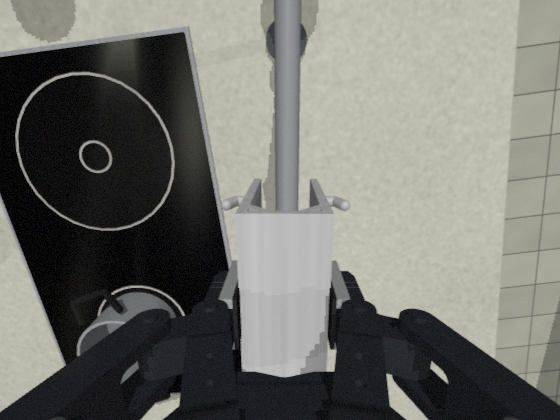

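The bar runs at column 287 and the hanger is centred on column 285, with the bar between its open legs. They line up to within 1–3 mm and the clearance is ±6 mm, so I'll nudge 1.5 mm and lower.

```bash
python3 -m handwheel '[[[0,0.008,0,0],[0,0.008,0.1,0],[0,0.008,0.2,0],[0,0.008,0.3,0],[0,0.008,0.38,0],[0,0.008,0.43,0],[0,0.008,0.46,0],[0,0.008,0.46,0],[0,0.008,0.46,0]]]'
```

```text
time_s: 5.25
eef_pos: [0.6821, 0.0348, 0.1642]
eef_rot: [0.001, 0.753, 0.658, 0.0]
wrist_force: [-0.2, -0.6, -0.8]
opening: 0.407
grasp_force: 60.8
```

```bash
python3 -m handwheel '[[[0,0,0.008,0],[0,0,0.015,0],[0,0,0.015,0],[0,0,0.015,0]]]'; python3 -m handwheel '[[[0,0,0,0],[0,0,0,0],[0,0,0,0],[0,0,0,0]]]' 60; python3 -m handwheel '[[[0,0,-0.1,0],[0,0,-0.25,0],[0,0,-0.5,0],[0,0,-0.7,0],[0,0,-0.7,0]]]'
python3 - <<'E'
from h import *
c,z,K,P=shot("side"); save("pics/side1.png",c[100:300,200:430].repeat(3,0).repeat(3,1))
c,z,K,P=shot("wrist"); W=cloud(z,K,P); T=tool(); print(T.round(4).tolist())
m=(abs(W[...,2]-.182)<.02)&(np.hypot(W[...,0]-.68,W[...,1]-.035)<.1)&(c.max(-1)>140)
print(m.sum(), np.percentile(W[m],[5,50,95],axis=0))
# ring
ys,xs=np.nonzero((W[...,2]<.015)&(c.max(-1)>100)&(np.hypot(W[...,0]-.47,W[...,1]-.094)<.028)); X=onplane(np.c_[xs,ys],K,P,.006); print(len(X)>5 and cv2.fitEllipse(X[:,:2].astype(np.float32)*1000), xs.mean(),ys.mean())
E
```

```text
time_s: 5.75
eef_pos: [0.6816, 0.0349, 0.1603]
eef_rot: [0.0, 0.753, 0.658, 0.0]
wrist_force: [0.7, -0.6, -1.7]
opening: 0.41
grasp_force: 60.8
time_s: 6.25
eef_pos: [0.6816, 0.0349, 0.1604]
eef_rot: [0.0, 0.753, 0.658, 0.0]
wrist_force: [0.7, -0.4, -0.2]
opening: 0.703
grasp_force: 0.0
time_s: 6.88
eef_pos: [0.6838, 0.0346, 0.3075]
eef_rot: [0.004, 0.753, 0.658, 0.004]
wrist_force: [0.6, 0.1, 0.0]
opening: 0.699
grasp_force: 0.0
[[0.1331, 0.9911, 0.002, 0.6818], [0.9911, -0.1331, -0.0002, 0.0349], [0.0, 0.002, -1.0, 0.3017], [0.0, 0.0, 0.0, 1.0]]
5309 [[ 0.66703564 -0.02639871  0.17771675]
 [ 0.68480405  0.04125725  0.1824177 ]
 [ 0.6999579   0.1144861   0.1838298 ]]
((463.0769348144531, 94.17350006103516), (35.32767105102539, 35.541534423828125), 76.26962280273438) 111.32682926829268 151.8048780487805
```

View pics/side1.png

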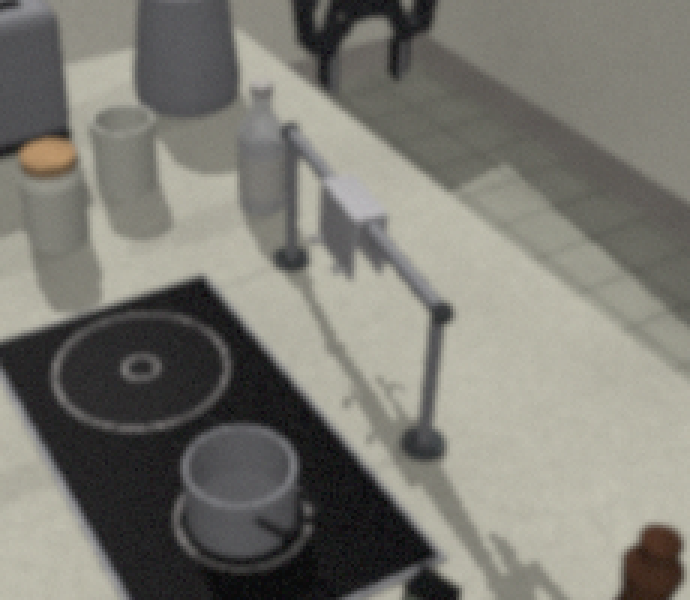

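The hanger straddles the bar and hangs level, at (352,205) in the crop. The ring now reads (0.463, 0.094) as a true circle of about 35 mm. Next I'll go over to the probe.

```bash
python3 -m handwheel '[[[-0.3,-0.1,0,0],[-0.6,-0.2,0,0],[-0.9,-0.3,0,0],[-1,-0.35,0,0],[-1,-0.35,0,0]]]' 70; python3 -m handwheel '[[[-0.3,-0.1,0,-0.1],[-0.6,-0.2,0,-0.2],[-0.8,-0.3,0,-0.315],[-0.9,-0.35,0,-0.315],[-0.9,-0.35,0,-0.315],[-0.9,-0.35,0,-0.315]]]'
cat > pr.py <<'E'
from h import *
c,z,K,P=shot("wrist"); W=cloud(z,K,P); T=tool(); print(T.round(4).tolist())
i=np.linalg.inv(T)
for nm,h,t in (("probe",.165,.006),("holder",.07,.004)):
    m=(abs(W[...,2]-h)<t)&(np.hypot(W[...,0]-.477,W[...,1]+.3815)<.07)
    k,l,st,_=cv2.connectedComponentsWithStats(m.astype(np.uint8)); m=l==1+st[1:,4].argmax()
    ys,xs=np.nonzero(m); zz=np.median(W[m][:,2]); X=onplane(np.c_[xs,ys],K,P,zz); r=cv2.minAreaRect(X[:,:2].astype(np.float32)*1000)
    print(nm,zz.round(4),r,"tool",(i@[r[0][0]/1e3,r[0][1]/1e3,zz,1]).round(4),xs.min(),xs.max(),ys.min(),ys.max())
save("pics/wp.png",c)
E
python3 pr.py
```

```text
time_s: 7.6
eef_pos: [0.5841, -0.1555, 0.2989]
eef_rot: [-0.001, 0.754, 0.657, -0.001]
wrist_force: [0.2, 0.9, -0.1]
opening: 0.819
grasp_force: 0.0
time_s: 8.35
eef_pos: [0.493, -0.3218, 0.2997]
eef_rot: [-0.0, 0.577, 0.817, 0.0]
wrist_force: [-0.4, -0.3, 0.0]
opening: 0.818
grasp_force: 0.0
[[-0.3341, 0.9426, -0.0002, 0.4931], [0.9426, 0.3341, 0.0009, -0.3217], [0.001, 0.0001, -1.0, 0.2999], [0.0, 0.0, 0.0, 1.0]]
probe 0.1655 ((478.3087158203125, -379.6534729003906), (26.07318115234375, 34.6034049987793), 19.481294631958008) tool [-0.0498 -0.0333  0.1344  1.    ] 232 261 241 276
holder 0.0707 ((478.21917724609375, -381.3418273925781), (70.98621368408203, 80.44158172607422), 19.537565231323242) tool [-0.0515 -0.0339  0.2291  1.    ] 224 285 194 258
```

View pics/wp.png

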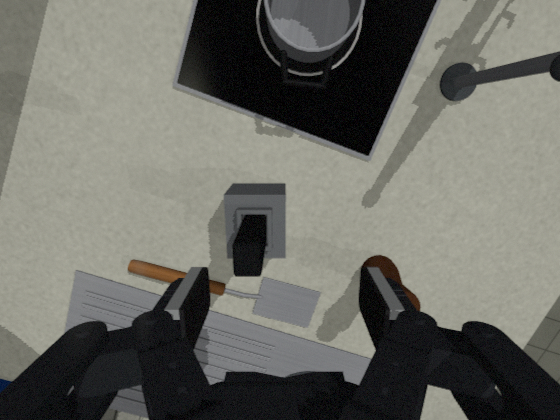

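The probe sits upright in its holder at (250,245), with its faces parallel to the jaws. The mill at (390,285) is close to the right finger in the image but lower, so I'm narrowing the opening to 55 mm before going down.

```bash
python3 -m handwheel '[[[-0.15,-0.1,0.1,0],[-0.255,-0.172,0.2,0],[-0.255,-0.172,0.25,0],[-0.255,-0.172,0.25,0],[-0.255,-0.172,0.5,0],[-0.255,-0.172,0.7,0],[-0.255,-0.172,0.8,0],[-0.255,-0.172,0.855,0],[-0.255,-0.172,0.855,0],[-0.255,-0.172,0.855,0]]]' 55; python3 -m handwheel '[[[0,0,0,0],[0,0,0,0],[0,0,0,0],[0,0,0,0],[0,0,0,0],[0,0,0,0]]]' 10
```

```text
time_s: 9.65
eef_pos: [0.4776, -0.3835, 0.131]
eef_rot: [0.001, 0.578, 0.816, -0.0]
wrist_force: [0.4, 0.3, 0.2]
opening: 0.645
grasp_force: 0.0
time_s: 10.4
eef_pos: [0.4773, -0.3831, 0.1304]
eef_rot: [0.001, 0.578, 0.816, -0.0]
wrist_force: [0.2, 0.5, 5.3]
opening: 0.299
grasp_force: 58.8
```

```bash
python3 -m handwheel '[[[0,0,-0.1,0],[0,0,-0.25,0],[0,0,-0.45,0],[0,0,-0.65,0],[0,0,-0.65,0],[0,0,-0.65,0]]]'
python3 - <<'E'
from h import *
T=tool(); print(T.round(4).tolist()); 
for n in ("scene","side"):
    c,z,K,P=shot(n); save(f"pics/{n}2.png",c); W=cloud(z,K,P)
    m=(W[...,2]<.015)&(c.max(-1)>80)&(np.hypot(W[...,0]-.463,W[...,1]-.094)<.026)
    ys,xs=np.nonzero(m); X=onplane(np.c_[xs,ys],K,P,.006); print(n,len(X),len(X)>5 and cv2.fitEllipse(X[:,:2].astype(np.float32)*1000),X.mean(0))
    m=(W[...,2]<.015)&(c.max(-1)>80)&(abs(np.hypot(W[...,0]-.463,W[...,1]-.094)-.092)<.013)
    ys,xs=np.nonzero(m); X=onplane(np.c_[xs,ys],K,P,.006); print(n,len(X),len(X)>5 and cv2.fitEllipse(X[:,:2].astype(np.float32)*1000),X.mean(0))
d=T[:3,:3].T@np.array([.463-T[0,3],.094-T[1,3],0]); print(d/.2)
E
```

```text
time_s: 11.15
eef_pos: [0.4763, -0.3822, 0.2585]
eef_rot: [-0.001, 0.578, 0.816, 0.0]
wrist_force: [0.2, 0.9, -1.7]
opening: 0.301
grasp_force: 59.3
[[-0.3325, 0.9431, -0.001, 0.4763], [0.9431, 0.3325, 0.001, -0.3822], [0.0013, -0.0006, -1.0, 0.2585], [0.0, 0.0, 0.0, 1.0]]
scene 36 ((462.45947265625, 94.94129943847656), (35.215370178222656, 36.221317291259766), 166.2444305419922) [0.46408195 0.09416629 0.006     ]
scene 181 ((462.86651611328125, 94.33942413330078), (180.32569885253906, 181.0644989013672), 107.65052795410156) [0.46719178 0.08490656 0.006     ]
side 80 ((463.00714111328125, 95.33663940429688), (37.416168212890625, 38.14168930053711), 5.833127498626709) [0.46287099 0.09523129 0.006     ]
side 352 ((462.57550048828125, 94.70707702636719), (180.5814666748047, 181.21519470214844), 15.51970100402832) [0.44862544 0.08701492 0.006     ]
[2.26754845 0.72896611 0.00245942]
```

The spot is at (0.463, 0.0945), consistent across all three cameras. I'll carry the probe across at height.

```bash
python3 -m handwheel '[[[0.15,0.05,0,0],[0.35,0.11,0,0],[0.6,0.19,0,0],[0.8,0.26,0,0],[0.8,0.26,0,0],[0.8,0.26,0,0]]]';python3 -m handwheel '[[[0.2,0.06,0,0],[0.45,0.14,0,0],[0.7,0.22,0,0],[0.8,0.26,0,0],[0.8,0.26,0,0],[0.8,0.26,0,0]]]';python3 -m handwheel '[[[0.2,0.06,0,0],[0.4,0.12,0,0],[0.55,0.17,0.1,0],[0.667,0.21,0.25,0],[0.667,0.21,0.4,0],[0.667,0.21,0.5,0],[0.667,0.21,0.5,0],[0.667,0.21,0.5,0],[0.667,0.21,0.5,0]]]'
python3 - <<'E'
from h import *
T=tool(); print(T.round(4).tolist())
ims=[]
for n in ("scene","side"):
    c,z,K,P=shot(n); W=cloud(z,K,P); np.savez(f"{n}3.npz",c=c,z=z,K=K,P=P)
    p=np.array([.4628,.0945,.05]); q=P[:3,:3].T@(p-P[:3,3]); u=K@q; u=(u[:2]/u[2]).astype(int); print(n,u)
    y0,x0=u[1]-40,u[0]-45; print("crop origin",x0,y0); ims.append(cv2.resize(c[y0:y0+80,x0:x0+90],None,fx=4.4,fy=4.4,interpolation=cv2.INTER_NEAREST))
save("pics/tip.png",np.hstack(ims))
E
```

```text
time_s: 12.0
eef_pos: [0.4724, -0.2146, 0.2585]
eef_rot: [-0.001, 0.578, 0.816, -0.0]
wrist_force: [-0.2, -0.7, -1.2]
opening: 0.292
grasp_force: 59.1
time_s: 12.75
eef_pos: [0.4687, -0.0476, 0.2591]
eef_rot: [-0.0, 0.578, 0.816, -0.0]
wrist_force: [-0.8, 0.1, -1.8]
opening: 0.298
grasp_force: 59.1
time_s: 13.88
eef_pos: [0.4647, 0.093, 0.1605]
eef_rot: [0.001, 0.578, 0.816, 0.001]
wrist_force: [0.2, -0.3, -0.9]
opening: 0.299
grasp_force: 59.2
[[-0.3318, 0.9434, 0.0021, 0.4647], [0.9434, 0.3318, -0.0002, 0.093], [-0.0009, 0.0019, -1.0, 0.1605], [0.0, 0.0, 0.0, 1.0]]
scene [281 189]
crop origin 236 149
side [245 211]
crop origin 200 171
```

View pics/tip.png

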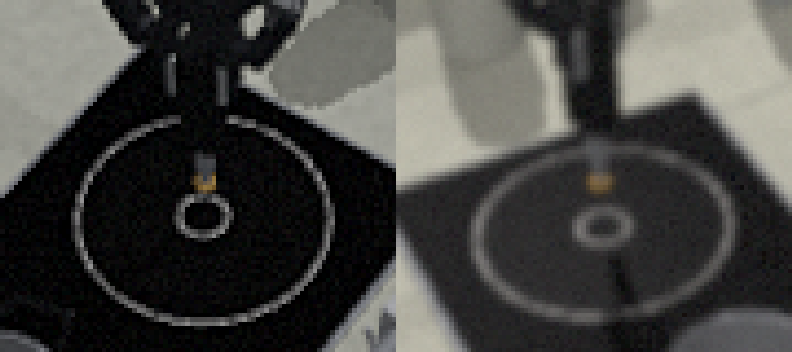

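The brass tip shows just above the ring in both views, at (205,183) and (600,183) in the crop. I'll triangulate it.

Run:
```python
from h import *
from scipy.optimize import least_squares
A=[];b=[]
for n in ("scene","side"):
    d=np.load(f"{n}3.npz"); c,z,K,P=d["c"],d["z"],d["K"],d["P"]; h=cv2.cvtColor(c,cv2.COLOR_RGB2HSV); W=cloud(z,K,P)
    x0,y0=dict(scene=(236,149),side=(200,171))[n]
    m=np.zeros(z.shape,bool); m[y0+36:y0+48,x0+36:x0+58]=1
    m&=(h[...,0]>8)&(h[...,0]<28)&(h[...,1]>100)&(h[...,2]>60)
    ys,xs=np.nonzero(m); u,v=xs.mean(),ys.mean(); print(n,len(xs),u,v,np.ptp(xs)+1,np.ptp(ys)+1,"zrange",np.percentile(W[m][:,2],[5,50,95]).round(4),"lowest row on plane .03:",onplane([u,v],K,P,.045)[0].round(4))
    r=P[:3,:3]@[(u-K[0,2])/K[0,0],(v-K[1,2])/K[1,1],1]; r/=np.linalg.norm(r); M=np.eye(3)-np.outer(r,r); A.append(M); b.append(M@P[:3,3])
x=np.linalg.lstsq(np.vstack(A),np.hstack(b),rcond=None)[0]; print("tip centroid",x.round(4)); T=tool(); print(T[:3,3], (np.linalg.inv(T)@np.r_[x,1]).round(4))
```

```text
scene 12 282.3333333333333 190.33333333333334 5 5 zrange [0.0054 0.0488 0.0546] lowest row on plane .03: [0.4646 0.0956 0.045 ]
side 15 245.46666666666667 212.6 6 4 zrange [0.0056 0.0462 0.0523] lowest row on plane .03: [0.4621 0.0949 0.045 ]
tip centroid [0.4633 0.0975 0.0424]
[0.46436364 0.09326216 0.16022404] [4.400e-03 2.000e-04 1.178e-01 1.000e+00]
```

```bash
python3 -m handwheel '[[[0,0,0.05,0],[0,0,0.1,0],[0,0,0.14,0],[0,0,0.16,0],[0,0,0.16,0],[0,0,0.16,0],[0,0,0.16,0]]]'; python3 -c "
from h import *
for i in range(4): print(ctrl.get_obs()['wrist_force'].round(2)); ctrl.camera('wrist')"; python3 -m handwheel '[[[0,0,0.012,0],[0,0,0.024,0],[0,0,0.03,0],[0,0,0.03,0],[0,0,0.03,0],[0,0,0.03,0]]]'
```

```text
time_s: 14.85
eef_pos: [0.4639, 0.0935, 0.1276]
eef_rot: [0.0, 0.578, 0.816, 0.0]
wrist_force: [-0.5, 0.1, -2.5]
opening: 0.293
grasp_force: 59.4
[-0.51  0.15 -2.52]
[ 0.42  0.18 -1.51]
[-0.14 -0.03 -1.62]
[-0.54  0.11 -1.62]
time_s: 15.8
eef_pos: [0.4637, 0.0935, 0.1214]
eef_rot: [0.0, 0.578, 0.816, 0.0]
wrist_force: [-0.5, -0.4, -1.7]
opening: 0.293
grasp_force: 59.4
```

```bash
cat > f.py <<'E'
from h import *
F=[]
for i in range(6): F.append(ctrl.get_obs()['wrist_force']); ctrl.camera('wrist')
o=ctrl.get_obs(); print("F",np.mean(F,0).round(2),np.std(F,0).round(2),o["eef_pos"].round(4),o["grasp_force"],o["time_s"])
E
python3 -m handwheel '[[[0,0,0.007,0],[0,0,0.015,0],[0,0,0.015,0],[0,0,0.015,0]]]'; python3 f.py;  python3 -m handwheel '[[[0,0,0.007,0],[0,0,0.01,0],[0,0,0.01,0],[0,0,0.01,0]]]'; python3 f.py
```

```text
time_s: 16.3
eef_pos: [0.4638, 0.0935, 0.1184]
eef_rot: [0.0, 0.578, 0.816, 0.0]
wrist_force: [1.1, -0.3, -0.2]
opening: 0.299
grasp_force: 59.5
F [ 0.47  0.31 -0.18] [0.53 0.54 0.59] [0.4639 0.0935 0.1184] 59.51368689537048 16.6
time_s: 17.1
eef_pos: [0.4638, 0.0935, 0.1164]
eef_rot: [0.0, 0.578, 0.816, 0.0]
wrist_force: [0.7, 0.4, 1.7]
opening: 0.298
grasp_force: 59.5
F [1.34 0.39 0.8 ] [0.43 0.32 0.46] [0.4639 0.0935 0.1164] 59.54375088214874 17.4
```

```bash
python3 -m handwheel '[[[0,0,0.006,0],[0,0,0.006,0],[0,0,0.006,0],[0,0,0.006,0],[0,0,0.006,0]]]'; python3 f.py
python3 - <<'E'
from h import *
ims=[]
for n,(x0,y0) in dict(scene=(236,149),side=(200,171)).items():
    c,z,K,P=shot(n); s=np.load(f"{n}3.npz"); ims.append(cv2.resize(c[y0-40:y0+70,x0-10:x0+120],None,fx=3,fy=3,interpolation=cv2.INTER_CUBIC))
    W=cloud(z,K,P); m=(abs(W[...,2]-.182)<.004)&(np.hypot(W[...,0]-.681,W[...,1]-.035)<.05); print(n,"hanger top",m.sum(),W[m].mean(0).round(4))
save("pics/end.png",np.hstack(ims))
E
```

```text
time_s: 18.02
eef_pos: [0.4638, 0.0935, 0.1152]
eef_rot: [0.0, 0.578, 0.816, 0.0]
wrist_force: [0.7, 1.2, 2.1]
opening: 0.301
grasp_force: 59.6
F [1.33 0.37 1.44] [0.47 0.42 0.56] [0.4638 0.0935 0.1151] 59.615195989608765 18.325
scene hanger top 386 [0.6825 0.0322 0.1819]
side hanger top 214 [0.678  0.0325 0.1823]
```

View pics/end.png

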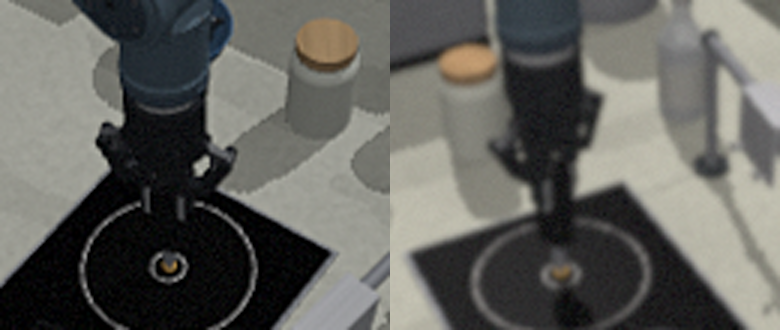

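The tip sits inside the ring in both views, at (168,266) and (562,272). It is pressing with about 3 N (1.44 N now against −1.6 N in free air), and the hanger is still level on the bar. Handing in.

```bash
python3 -c "
from bench import ctrl
print(ctrl.hand_in())"
```

```text
the job is handed in; nothing more can be done
None
```

I handed the job in at about 18.5 s: the hanger hangs level and free on the bar, and the gripper is still holding the thermometer upright with its tip inside the larger zone's ring, pressing about 3 N; the hand-in returned no verdict.

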